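# Fit the crank handle onto the screw press

### The arm

A 6-joint arm with a two-finger parallel gripper is mounted at the origin on the work surface. World frame = base frame: x ahead of the robot, y to its left, z up, the work surface at z = 0. Lengths are in m, angles in degrees, forces in N, time in s.
With the tool pointing down it reaches from about 0.25 to 0.725 m from the base axis. Payload 9.7 kg.
Tool frame: the origin (TCP) lies on the centre line of the jaws, within the pads' length; the fingertips stand bot.nose_length ahead of it and the grasp point (between the pads) lies 11 mm behind it (bot.nose_length is the distance from the TCP to the fingertips, in m); z points along the fingers, y is the line along which they close (so a half turn about z gives the same grasp; the last joint's range is limited). The gripper opens to 85 mm and grips with 20 to 120 N. Pads are 22 mm wide; open, the fingers measure 114 mm over their backs; the gripper's body (76 mm by 85 mm) begins 54 mm behind the grasp point. The pads swing forward as they close: fully open they stand 13 mm farther back than shut.
Start: joints at [0, 4.979, 10.078, 95.1, 0, 90], TCP at [0.55, -0, 0.239] pointing down, gripper open.
Joint ranges: [-179.16, 179.16], [-48.56, 103.87], [-65.8, 70.77], [-126.05, 130.52], [-82.76, 87.17], [-180, 180]. Speed limits (degrees/s): [127.2, 127.2, 147.25, 180, 180, 180].

### API

Orientations are given as [roll, pitch, yaw] about the fixed x, y, z axes, in that order (R = Rz(yaw) Ry(pitch) Rx(roll)).
In Python, from workcell import bot gives the robot as it stands. The module is installed in compiled form; this text tells all that it offers.
- The arm moves only by the shell command python3 -m inch 'ROWS' [OPENING] [FORCE]. ROWS is JSON, a list of rows, each a list of 4 numbers: the shift along the world's x, y, z in cm, then the turn about the world's z in degrees. A call has exactly 8 rows; each row is the pose to reach, as a shift and turn from the pose commanded when the call began; what a row does not reach only later rows make up. A row lasts 1/8 s, in which the tool goes at most 62.5 mm and 10.7 degrees, less where a joint would pass 70% of its speed; a pose out of reach is approached as far as the arm can. A call with a gripper value outside its range is refused whole. OPENING is the finger opening in cm, from 0 to 8.54, set as the call begins (- or left out, the last holds). The fingers move at their own pace and stop on an object; FORCE is the grip in N (left out, the last holds). Time passes only in rows, so rows that repeat a pose let the fingers close, or fill a call up. It gives the time, the measured TCP pose, the force, the opening and the grip force at its end, in the units of the state.
- bot.get_obs(): the state, without advancing time (a new reading comes with each control period).
- bot.camera(name): name is "scene" or "side" or "wrist"; returns a dict with "img" (480x640x3 uint8, red, green, blue), "fovy" (degrees; the focal length in pixels is half the picture's height over the tangent of half this angle, whatever the lens; pixels are square), "cx", "cy" (the principal point, pixels), "dist" ([k1, k2, p1, p2, k3] as OpenCV has them; the pictures are not rectified), "R" (3x3) and "t" (3): a world point X has camera coordinates R X + t; the wrist camera has in their place "mount" (4x4, takes a point from camera to tool coordinates, whose origin is the TCP and whose axes are the flange's). Camera axes: x right, y down, z forward; pixel columns grow to the right and rows downward; lengths in m; the calibration is good to about 2 mm. A picture is of the moment at which its call begins: read the wrist's pose just before it. There is no depth.
- bot.job_done(): hands the job in; it is judged then, once.
Trained networks look in a picture, given as the dict that the camera call returned (one of the last four; its "shot" number tells which), for a name from the list of things; names that differ only in an ending like _2 or _b are one class to them, and where a whole thing is asked for, a point or a joint stands for the part that bears it (a point fixed in the world has none). Each returns a list of dicts, best first, with "score" (0 to 1); they miss things now and then, are a little off and sometimes report something else, mostly with a low value. They report only what shows in the picture. A call takes as long as a camera call. They do not tell look-alikes from the thing itself.
- bot.find_in(thing, picture): "point" ([column, row] in pixels, amid what is visible of it).
- bot.landmark_of(thing, picture): "point" ([column, row] in pixels: a listed point, or the origin of a listed thing).
The state is a dict: "time": time; "q": joint angles; "qd": joint speeds; "joint_efforts": joint torques, N m; "ee_pos": TCP position; "tcp_rot": TCP orientation; "wrist_force": force on the tool from outside, world axes, zero at the start; "torque": the same for the moment, N m; "opening": finger opening in m; "grasp_force": force on a finger pad.
Only numpy, scipy, OpenCV 4.12 (cv2) and the standard library are available. Lean on these libraries where they do the work, as an engineer would, in place of code of your own. Each camera call takes 0.05 s, during which the arm holds its last target. There are 200 camera calls.

### The job

The crank handle of the small screw press is stowed in a bay of the wooden organiser with only its bar and grip sticking out. Draw it fully out onto the open bench and let go of it there; then take it again by its heavy square hub and fit the hub's square bore onto the square end of the press spindle, the same way up as it lay, pushed fully home so that the hub sits flat on the spindle's collar. Leave the mallet and the other things on the bench where they are.

Things in the scene. Friction and masses are not known exactly. Their poses are not given: they have to be found in the camera images.
- handle: Steel crank handle, 0.5-0.75 kg, lying flat: square hub 46 x 46 x 40 mm tall with a vertical 22 mm square bore through it, parallel to its sides; from it runs a bar along -x, 16 mm wide, 14 thick (9 to 23 mm above the underside). Origin: centre of the hub's underside; z up. Mass centre 15 mm from it towards the bar: ill balanced to carry by the bar. Slides on the bench.
- grip (a point): On the axis of the upright wooden grip that ends the bar, 150 mm from the hub's centre, at bar mid-height (16 mm up); axes as the handle's. The grip is 26 mm in diameter and 44 mm tall; like the hub it rests on the bench.
- organiser: Fixed wooden organiser, 130 mm deep (x), 224 wide (y). Origin: centre of its underside; open front at x = -65 mm, facing -x. Two bays at y = -53 and +53 mm, 94 mm wide, 60 high, closed at the back, no floor (things slide on the bench). Roof 72 mm up; tray on it, set back 45 mm, 122 mm tall. Handle's hub 20 mm or more inside one bay, mallet in the other, bars out, roughly along -x.
- seat (a point): Centre of the top of the press spindle's round collar (60 mm diameter), on the spindle's vertical axis, 171 mm above the bench; x, y along the sides of its square end, z up. The square is 20 mm wide up to 22 mm above here, then tapers to 12 mm at its tip at 32 mm. A hub fully home rests its underside here, in any of four quarter turns. The spindle turns stiffly (0.4 N m).
- press: Fixed grey screw press, 110 mm (x) by 150 mm (y), frame top 157 mm above the bench. Origin: centre of its underside; the spindle stands on its vertical axis, turned independently of the frame.
- mallet: Bystander: wooden mallet lying in the other bay, head 32 x 70 x 34 mm at the origin, shaft and knob 185 mm long towards -x.
- bench_block: Bystander: steel block 70 x 70 x 20 mm.
- jar: Bystander: glass jar, 52 mm in diameter, 75 mm tall.
- caliper: Bystander: steel caliper lying flat, 190 mm long, with jaws.
- file1: Bystander: slim file with a wooden handle, 190 mm long.
- file2: Bystander: slim file with a wooden handle, 190 mm long.
- mandrel: Bystander: tapered steel ring mandrel standing on a round wooden foot, 150 mm tall, foot 80 mm in diameter.
- dish: Bystander: shallow white bowl, 90 mm in diameter, 22 mm tall.
There are look-alikes about, which are no part of the job. Leave any yellow look-alike of the handle alone.

How it is judged:
By the outcome, as a careful person would: the job done as asked, in the order asked, and still so for the second after the job is handed in, with the robot touching nothing.
It also fails if it takes over 58 s, if anything falls off the work surface, if the arm or the gripper's body presses on something with over 40 N, if the wrist force passes 120 N, or if a joint passes its speed limit or range.

## Working session

There is one attempt and no reset: what is moved stays moved. The work goes in short steps, Python scripts to look and compute and a shell command to move; the robot and the scene stay as the last step left them, time stands still between calls to the robot, and variables do not carry over. Pictures are saved under pics/ and viewed, at most 10 in all, crops included, and the job is handed in when it is done.

```bash
mkdir -p pics; cat > h.py <<'E'
import numpy as np, cv2
from workcell import bot
from scipy.spatial.transform import Rotation as Ro
def cam(name):
    o=bot.get_obs(); c=bot.camera(name)
    f=240/np.tan(np.radians(c["fovy"])/2)
    K=np.array([[f,0,c["cx"]],[0,f,c["cy"]],[0,0,1]])
    if "mount" in c:
        T=np.eye(4);T[:3,:3]=Ro.from_euler("xyz",o["tcp_rot"],degrees=True).as_matrix();T[:3,3]=o["ee_pos"]
        M=np.linalg.inv(T@np.array(c["mount"]))
        R,t=M[:3,:3],M[:3,3]
    else: R,t=np.array(c["R"]),np.array(c["t"])
    c["K"],c["Rw"],c["tw"]=K,R,t
    return c
def px(c,X): 
    return cv2.projectPoints(np.array(X,float).reshape(-1,3),cv2.Rodrigues(c["Rw"])[0],c["tw"],c["K"],np.array(c["dist"],float))[0][:,0]
def atz(c,p,z):
    u=cv2.undistortPoints(np.array(p,float).reshape(-1,1,2),c["K"],np.array(c["dist"],float))[:,0]
    d=np.c_[u,np.ones(len(u))]@c["Rw"]; o=-c["Rw"].T@c["tw"]
    return o+d*((z-o[2])/d[:,2])[:,None]
def save(c,n,box=None,s=1):
    i=c["img"][...,::-1]
    if box: i=i[box[1]:box[3],box[0]:box[2]]
    if s!=1:i=cv2.resize(i,None,fx=s,fy=s,interpolation=cv2.INTER_CUBIC)
    cv2.imwrite("pics/"+n,i)
E
python3 - <<'E'
from h import *
import numpy as np
np.set_printoptions(precision=4,suppress=True)
Z=dict(handle=.0,grip=.016,organiser=0,seat=.171,press=0,mallet=0)
print(bot.nose_length, bot.get_obs()["ee_pos"],bot.get_obs()["tcp_rot"])
for n in ("scene","side","wrist"):
    c=cam(n); save(c,n+"0.png"); print(n,-c["Rw"].T@c["tw"])
    for k,z in Z.items():
        for r in bot.landmark_of(k,c)[:3]: print(k,np.round(r["point"]),round(r["score"],2),atz(c,r["point"],z)[0])
E
```

```text
0.008 [0.5498 0.     0.2386] [-179.9214   -0.0002   90.0005]
scene [0.9342 0.569  0.803 ]
handle [317. 295.] 0.78 [0.5779 0.0115 0.    ]
grip [484. 288.] 0.82 [0.2374 0.2165 0.016 ]
grip [374. 355.] 0.72 [0.5699 0.219  0.016 ]
grip [297. 248.] 0.62 [ 0.544  -0.1354  0.016 ]
organiser [444. 417.] 0.7 [0.5335 0.391  0.    ]
seat [254. 184.] 0.94 [ 0.5941 -0.2474  0.171 ]
press [255. 237.] 0.91 [ 0.609  -0.2498  0.    ]
mallet [218. 266.] 0.18 [ 0.737  -0.2008  0.    ]
side [ 0.0434 -0.9287  0.7296]
handle [211. 248.] 0.6 [0.3823 0.1807 0.    ]
handle [325. 264.] 0.59 [0.5742 0.0063 0.    ]
grip [139. 249.] 0.9 [0.2363 0.2248 0.016 ]
grip [279. 212.] 0.69 [0.5715 0.2303 0.016 ]
grip [344. 297.] 0.61 [ 0.541  -0.1302  0.016 ]
organiser [238. 193.] 0.96 [0.5343 0.3994 0.    ]
seat [412. 253.] 0.69 [ 0.5955 -0.2525  0.171 ]
seat [404. 330.] 0.64 [ 0.4682 -0.4068  0.171 ]
press [403. 330.] 0.68 [ 0.5955 -0.2475  0.    ]
mallet [220. 198.] 0.69 [0.4831 0.3938 0.    ]
wrist [0.5505 0.0718 0.3735]
handle [347. 183.] 0.85 [0.5782 0.0163 0.    ]
handle [134.   8.] 0.64 [0.386  0.1757 0.    ]
grip [307. 325.] 0.61 [ 0.5389 -0.1269  0.016 ]
press [359. 408.] 0.71 [ 0.599  -0.2464  0.    ]
```

View pics/scene0.png

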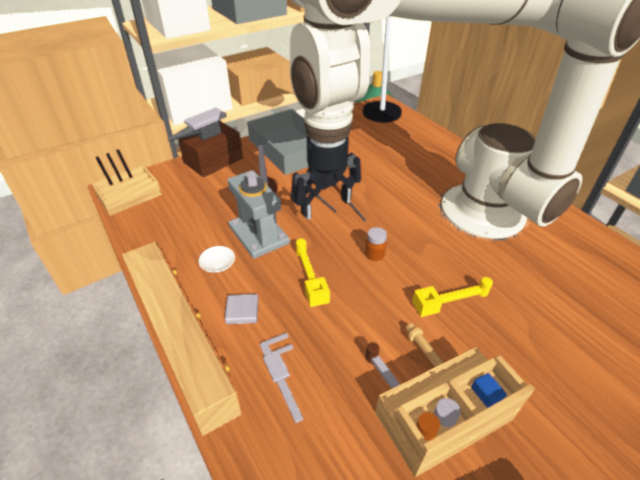

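View pics/side0.png

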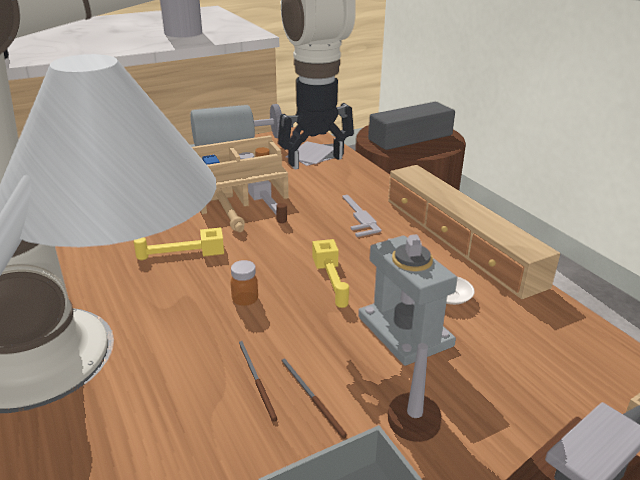

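Candidates for the handle are:
- Yellow look-alikes at scene (317,295) and (430,300).
- The mallet, with a tan wooden knob, at scene (415,333).
- The grey bar with a dark brown upright grip, at scene (374,352) and side (281,213).

The last matches the description, so I'll check it in a close crop.

```bash
python3 - <<'E'
from h import *
a=cv2.imread("pics/scene0.png")[310:470,350:540];b=cv2.imread("pics/side0.png")[130:250,190:310]
a=cv2.resize(a,None,fx=2.2,fy=2.2,interpolation=2);b=cv2.resize(b,(352,352),interpolation=2)
cv2.imwrite("pics/crop1.png",np.hstack([a[:352],b]))
E
```

```text
(no output)
```

View pics/crop1.png

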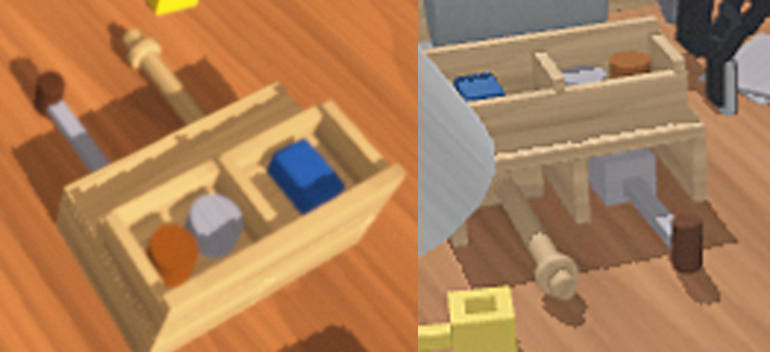

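The crop confirms it. The grey square hub with its bar and dark grip is in the larger-x bay, with the grip at scene (373,351). The mallet is in the other bay.

```bash
python3 - <<'E'
from h import *
np.set_printoptions(precision=4,suppress=True)
s=cam("scene");d=cam("side")
S=lambda x,y:(350+x/2.2,310+y/2.2); D=lambda x,y:(190+(x-418)/2.933,130+y/2.933)
print("bar",atz(s,[S(62,110),S(101,160)],.023),atz(d,[D(634,186),D(668,226)],.023))
print("grip top",atz(s,[S(52,77)],.044),atz(d,[D(688,219)],.044))
print("roof edge scene",atz(s,[S(68,190),S(280,88)],.072))
print("roof edge side",atz(d,[D(470,168),D(703,126)],.072))
for n in ["jar","mandrel"]:
  for c in (s,d):
    for r in bot.landmark_of(n,c)[:2]: print(n,r["point"],r["score"],atz(c,r["point"],0))
E
```

```text
bar [[0.5734 0.2366 0.023 ]
 [0.5755 0.295  0.023 ]] [[0.5746 0.3239 0.023 ]
 [0.5702 0.246  0.023 ]]
grip top [[0.5695 0.2132 0.044 ]] [[0.5737 0.2142 0.044 ]]
roof edge scene [[0.6377 0.3185 0.072 ]
 [0.42   0.3442 0.072 ]]
roof edge side [[0.4334 0.3273 0.072 ]
 [0.6346 0.3102 0.072 ]]
jar [375.2, 252.0] 0.9 [[ 0.371  -0.0298 -0.    ]]
jar [247.2, 300.4] 0.7 [[ 0.3787 -0.0331  0.    ]]
mandrel [265.1, 187.3] 0.63 [[ 0.4826 -0.4338  0.    ]]
mandrel [415.0, 421.2] 0.69 [[ 0.4888 -0.4295  0.    ]]
mandrel [415.3, 254.0] 0.56 [[ 0.7679 -0.0518 -0.    ]]
```

```bash
python3 -m inch '[[0.5,5,0,0],[1,10,0,0],[1.5,15,-1,0],[2,20,-3,0],[2.3,25,-6,0],[2.3,25,-8,0],[2.3,25,-8,0],[2.3,25,-8,0]]' 5 60
python3 - <<'E'
from h import *
np.set_printoptions(precision=4,suppress=True)
c=cam("wrist");save(c,"w1.png")
print(px(c,[[.5725,.25,.023]]))
for k,z in (("grip",.044),("handle",0)):
    for r in bot.landmark_of(k,c)[:3]: print(k,r,atz(c,r["point"],.016))
E
```

```text
time: 2.35
ee_pos: [0.5733, 0.2496, 0.1605]
tcp_rot: [179.9, -0.0, 90.0]
wrist_force: [0.1, -0.1, -0.2]
opening: 0.0502
grasp_force: 0.0
[[315.9045 226.3909]]
grip {'point': [316.1, 266.8], 'score': 0.65} [[0.5725 0.2164 0.016 ]]
handle {'point': [102.9, 302.6], 'score': 0.89} [[0.4001 0.185  0.016 ]]
```

View pics/w1.png

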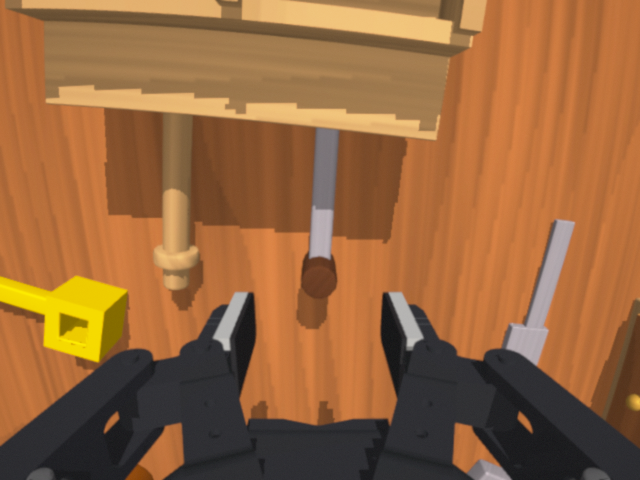

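The wrist picture shows the dark grip at (318,278) and the bar running up to (327,130), between the fingers and about 3° off y. Next I go down on it and close.

```bash
python3 -m inch '[[0.3,0,-4,-3],[0.3,0,-8,-3],[0.3,0,-11,-3],[0.3,0,-13,-3],[0.3,0,-14.5,-3],[0.3,0,-14.5,-3],[0.3,0,-14.5,-3],[0.3,0,-14.5,-3]]' && python3 -m inch '[[0,0,0,0],[0,0,0,0],[0,0,0,0],[0,0,0,0],[0,0,0,0],[0,0,0,0],[0,0,0,0],[0,0,0,0]]' 0 60
```

```text
time: 3.5
ee_pos: [0.5766, 0.2503, 0.0155]
tcp_rot: [179.9, -0.0, 87.0]
wrist_force: [0.5, 0.0, 0.4]
opening: 0.0498
grasp_force: 0.0
time: 4.5
ee_pos: [0.5762, 0.2501, 0.0148]
tcp_rot: [180.0, -0.0, 87.0]
wrist_force: [-1.0, -1.7, 5.8]
opening: 0.014
grasp_force: 60.2
```

```bash
python3 -m inch '[[-0.1,-1.5,0,0],[-0.2,-3.5,0,0],[-0.3,-5.5,0,0],[-0.4,-7.5,0,0],[-0.5,-9.5,0,0],[-0.6,-11.5,0,0],[-0.6,-12.5,0,0],[-0.6,-12.5,0,0]]' && python3 -m inch '[[0,0,0,0],[0,0,0,0],[0,0,0,0],[0,0,4,0],[0,0,8,0],[0,0,13,0],[0,3,16,0],[0,6,18,0]]' 6
python3 - <<'E'
from h import *
np.set_printoptions(precision=4,suppress=True)
c=cam("wrist");save(c,"w2.png")
for k in ("grip","handle"):
    for r in bot.landmark_of(k,c)[:3]: print(k,r,atz(c,r["point"],.016 if k=="grip" else 0))
E
```

```text
time: 5.5
ee_pos: [0.5703, 0.1243, 0.0148]
tcp_rot: [179.9, 0.1, 86.9]
wrist_force: [-0.6, -3.2, 6.5]
opening: 0.0144
grasp_force: 60.4
time: 6.5
ee_pos: [0.5704, 0.1857, 0.1962]
tcp_rot: [179.9, -0.0, 87.0]
wrist_force: [0.6, 0.3, -0.4]
opening: 0.0598
grasp_force: 0.0
grip {'point': [320.3, 317.0], 'score': 0.55} [[0.5683 0.0909 0.016 ]]
handle {'point': [319.9, 147.0], 'score': 0.59} [[0.5757 0.2385 0.    ]]
handle {'point': [114.6, 231.6], 'score': 0.58} [[0.3875 0.1759 0.    ]]
handle {'point': [337.0, 377.4], 'score': 0.57} [[0.5811 0.014  0.    ]]
```

View pics/w2.png

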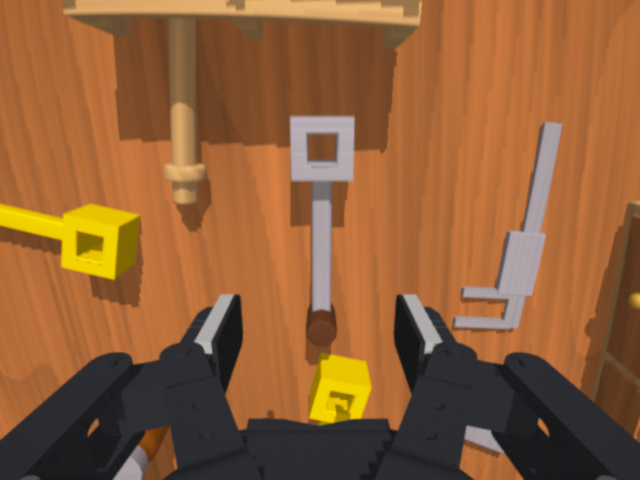

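The handle is fully out of the bay and released. The hub top shows at corners (291,116)-(354,181), the bar below it, and the grip at (320,325). I now measure the hub.

```bash
cat >> h.py <<'E'
def greysq(c,box,z,k=25,lo=110):
    """min-area rectangle of the grey blob in box -> world centre, sides, angle"""
    i=c["img"][box[1]:box[3],box[0]:box[2]].astype(int)
    m=((i.max(2)-i.min(2)<35)&(i.mean(2)>lo)).astype(np.uint8)
    m=cv2.morphologyEx(m,cv2.MORPH_CLOSE,np.ones((45,45)))
    m=cv2.morphologyEx(np.pad(m,30),cv2.MORPH_OPEN,np.ones((k,k)))[30:-30,30:-30]
    cs=cv2.findContours(m,cv2.RETR_EXTERNAL,cv2.CHAIN_APPROX_NONE)[0]
    r=cv2.minAreaRect(max(cs,key=cv2.contourArea)); P=cv2.boxPoints(r)+np.array(box[:2])
    W=atz(c,P,z); e=np.diff(np.r_[W,W[:1]],axis=0)[:,:2]
    print(np.round(P,1).tolist(),"centre",W.mean(0),"sides",np.linalg.norm(e,axis=1),"ang",np.degrees(np.arctan2(e[:,1],e[:,0]))%90)
    return W
E
python3 - <<'E'
from h import *
np.set_printoptions(precision=4,suppress=True)
c=cam("wrist")
greysq(c,(260,85,390,215),.04)
print(bot.get_obs()["ee_pos"])
E
```

```text
[[291.0, 118.0], [354.0, 118.0], [354.0, 182.0], [291.0, 182.0]] centre [0.5769 0.2388 0.04  ] sides [0.045  0.046  0.0468 0.046 ] ang [87.1428 88.4004 87.1151 86.1435]
[0.57   0.1853 0.1939]
```

```bash
python3 -m inch '[[0,-5,3,0],[0.5,-10,6,0],[1,-15,9,0],[1.5,-21,11,0],[2,-27,12.5,0],[2,-33,12.5,0],[2,-39,12.5,0],[2,-44,12.5,0]]' && python3 -m inch '[[0,0,0,0],[0,0,0,0],[0,0,0,0],[0,0,0,0],[0,0,0,0],[0,0,0,0],[0,0,0,0],[0,0,0,0]]' 
python3 - <<'E'
from h import *
np.set_printoptions(precision=4,suppress=True)
c=cam("wrist");save(c,"w3.png")
p=px(c,[[.595,-.25,.171]])[0];print(p)
for r in bot.landmark_of("seat",c)[:3]: print(r,atz(c,r["point"],.171))
x,y=np.round(p).astype(int)
save(c,"w3c.png",(max(x-80,0),max(y-75,0),x+80,y+75),5)
E
```

```text
time: 7.7
ee_pos: [0.5889, -0.2582, 0.3179]
tcp_rot: [-179.9, -0.0, 86.9]
wrist_force: [1.4, 0.5, 0.3]
opening: 0.06
grasp_force: 0.0
time: 8.7
ee_pos: [0.59, -0.255, 0.3193]
tcp_rot: [-180.0, -0.0, 87.0]
wrist_force: [0.1, -1.1, -0.5]
opening: 0.0598
grasp_force: 0.0
[323.6263 216.2643]
{'point': [332.1, 222.0], 'score': 0.77} [[ 0.6011 -0.2547  0.171 ]]
```

View pics/w3c.png

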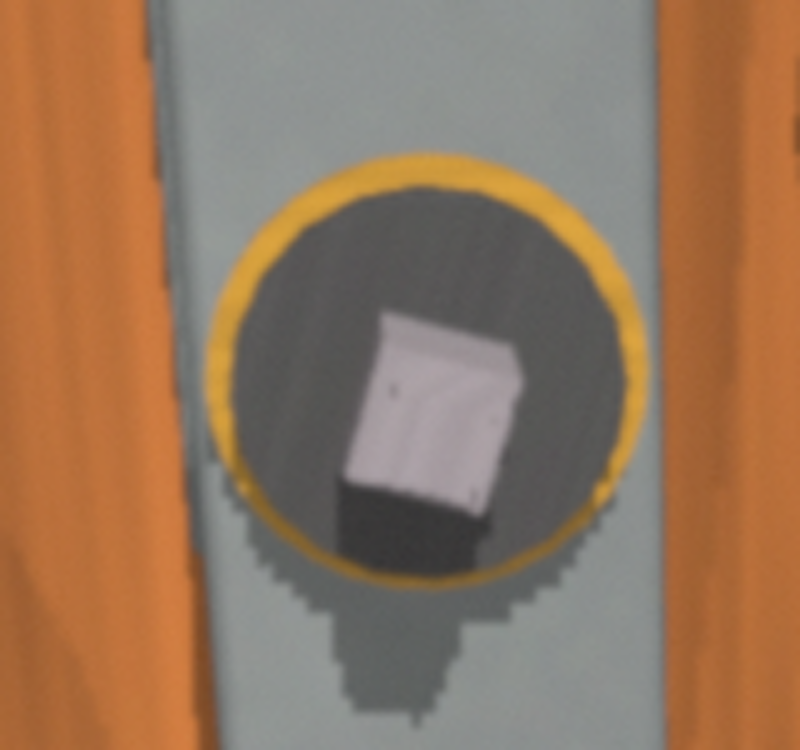

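The crop shows the dark collar disc centred at about full-image (330,217). The square end is turned about 15° in the image, so I convert that to world axes.

```bash
python3 - <<'E'
from h import *
np.set_printoptions(precision=4,suppress=True)
c=cam("wrist")
F=lambda P:np.array(P,float)/5+[244,141]
W=atz(c,F([(429,381),(230,381),(628,381),(429,185),(429,578)]),.171);print(W,W[2,0]-W[1,0],W[3,1]-W[4,1])
W2=atz(c,F([(205,371),(650,371)]),.171);print(W2[1,0]-W2[0,0],W2.mean(0))
Q=atz(c,F([(383,310),(515,345),(488,517),(343,480)]),.193)
e=np.diff(np.r_[Q,Q[:1]],axis=0)[:,:2];print(Q[:,:2],np.linalg.norm(e,axis=1),np.degrees(np.arctan2(e[:,1],e[:,0]))%90)
# model check
for X0 in ([.600,-.2525],[.601,-.2547],[.5995,-.254]):
  a=np.radians(72);R=np.array([[np.cos(a),-np.sin(a)],[np.sin(a),np.cos(a)]])
  s=np.array([[1,1],[1,-1],[-1,-1],[-1,1]])
  for h,z in((.010,.171),(.010,.193),(.006,.203)):
    P=np.c_[s*h@R.T+X0,np.full(4,z)]; print(X0,z,np.round((px(c,P)-[244,141])*5).tolist())
E
```

```text
[[ 0.5995 -0.251   0.171 ]
 [ 0.57   -0.2495  0.171 ]
 [ 0.6291 -0.2525  0.171 ]
 [ 0.6008 -0.2219  0.171 ]
 [ 0.5982 -0.282   0.171 ]] 0.05913364781455477 0.060043559743936714
0.06603543683558999 [ 0.5994 -0.2495  0.171 ]
[[ 0.5933 -0.2355]
 [ 0.6111 -0.2413]
 [ 0.6065 -0.2657]
 [ 0.5866 -0.2592]] [0.0187 0.0248 0.021  0.0247] [71.9398 79.4129 72.0873 74.0584]
[0.6, -0.2525] 0.171 [[385.0, 310.0], [516.0, 344.0], [479.0, 470.0], [350.0, 436.0]]
[0.6, -0.2525] 0.193 [[386.0, 341.0], [527.0, 378.0], [487.0, 513.0], [349.0, 478.0]]
[0.6, -0.2525] 0.203 [[408.0, 394.0], [496.0, 417.0], [471.0, 500.0], [385.0, 478.0]]
[0.601, -0.2547] 0.171 [[393.0, 324.0], [523.0, 358.0], [486.0, 483.0], [358.0, 450.0]]
[0.601, -0.2547] 0.193 [[395.0, 357.0], [535.0, 394.0], [495.0, 528.0], [357.0, 492.0]]
[0.601, -0.2547] 0.203 [[417.0, 410.0], [504.0, 432.0], [479.0, 516.0], [393.0, 493.0]]
[0.5995, -0.254] 0.171 [[382.0, 320.0], [513.0, 354.0], [476.0, 479.0], [348.0, 446.0]]
[0.5995, -0.254] 0.193 [[383.0, 352.0], [524.0, 389.0], [484.0, 523.0], [346.0, 488.0]]
[0.5995, -0.254] 0.203 [[405.0, 405.0], [492.0, 428.0], [468.0, 511.0], [382.0, 489.0]]
```

The seat model fits: centre (0.600, -0.2525) and square at 72° (mod 90), while the hub is at 87°, so the turn is -15°. Next I go back to take the hub.

```bash
python3 -m inch '[[-0.2,6,0,0],[-0.4,12,0,0],[-0.6,18,0,0],[-0.8,24,-3,0],[-1,30,-7,0],[-1.3,36,-11,0],[-1.3,42,-15,0],[-1.3,48,-18,0]]' 8 && python3 -m inch '[[0,1.4,0,0],[0,1.4,-2,0],[0,1.4,-5,0],[0,1.4,-8,0],[0,1.4,-11,0],[0,1.4,-12.4,0],[0,1.4,-12.4,0],[0,1.4,-12.4,0]]'
```

```text
time: 9.85
ee_pos: [0.5767, 0.1934, 0.1565]
tcp_rot: [180.0, 0.0, 87.0]
wrist_force: [0.4, 0.1, 0.3]
opening: 0.0801
grasp_force: 0.0
time: 10.85
ee_pos: [0.578, 0.2059, 0.0352]
tcp_rot: [179.9, -0.0, 87.0]
wrist_force: [0.6, 0.3, 0.2]
opening: 0.08
grasp_force: 0.0
```

```bash
python3 -m inch '[[-0.1,1.5,1,0],[-0.1,3.3,1,0],[-0.1,3.3,0,0],[-0.1,3.3,-1,0],[-0.1,3.3,-2,0],[-0.1,3.3,-2,0],[-0.1,3.3,-2,0],[-0.1,3.3,-2,0]]'
```

```text
time: 11.85
ee_pos: [0.5765, 0.2388, 0.0141]
tcp_rot: [180.0, -0.0, 87.0]
wrist_force: [-0.7, 0.4, -0.6]
opening: 0.08
grasp_force: 0.0
```

```bash
python3 -m inch '[[0,0,0,0],[0,0,0,0],[0,0,0,0],[0,0,0,0],[0,0,0,0],[0,0,0,0],[0,0,0,0],[0,0,0,0]]' 3.5 100 && python3 -m inch '[[0,0,1,0],[0,0,3,0],[0,-1,6,0],[0,-2,10,0],[0,-3,14,0],[0,-4,18,0],[0,-5,22,0],[0,-5,22,0]]'
python3 - <<'E'
from h import *
np.set_printoptions(precision=4,suppress=True)
o=bot.get_obs();print(o["ee_pos"],o["tcp_rot"],o["torque"])
c=cam("wrist");save(c,"w4.png")
E
```

```text
time: 12.85
ee_pos: [0.5765, 0.2389, 0.0142]
tcp_rot: [179.9, -0.0, 87.0]
wrist_force: [0.2, -0.9, 5.4]
opening: 0.0445
grasp_force: 104.3
time: 13.85
ee_pos: [0.5771, 0.1887, 0.2379]
tcp_rot: [179.7, -0.1, 87.0]
wrist_force: [0.6, -0.4, -7.0]
opening: 0.0446
grasp_force: 104.1
[0.5771 0.1887 0.2379] [179.6751  -0.1263  86.9567] [ 0.1676 -0.0386  0.0548]
```

View pics/w4.png

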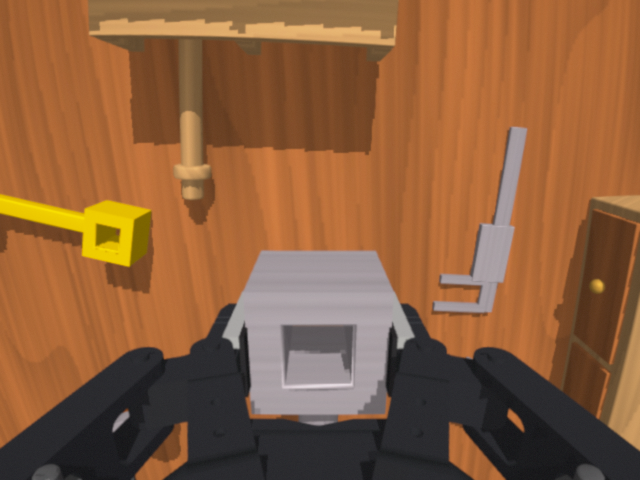

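The hub is held squarely with its bore at (282,323)-(355,388). I compare that with where a level, centred hub would project.

```bash
python3 - <<'E'
from h import *
from scipy.optimize import least_squares
np.set_printoptions(precision=4,suppress=True)
c=cam("wrist"); o=bot.get_obs(); t=np.array(o["ee_pos"])
s=np.array([[-1,1],[1,1],[1,-1],[-1,-1]])
def P(p,f):
    R=Ro.from_euler("xz",[p[3],87+p[4]-90],degrees=True).as_matrix()
    L=np.vstack([np.c_[s*.011,np.full(4,.04)],[[-.023,.023,0],[.023,.023,0]],[[-.023,.023,.04],[.023,.023,.04],[.023,-.023,.04],[-.023,-.023,.04]]])
    return px(c,t+[p[0],p[1],p[2]-.0142]+L@R.T)
obs=np.array([[281,323],[356,323],[352,388],[283,388],[261,251],[379,251],[246,325],[396,325],[386,414],[249,414]])
print(np.round(P([0]*5,0)).tolist())
r=least_squares(lambda p:(P(p,0)-obs).ravel(),[0]*5,x_scale=[.001,.001,.001,1,1]);print(r.x,np.abs(r.fun).reshape(-1,2))
E
```

```text
[[280.0, 323.0], [349.0, 323.0], [348.0, 381.0], [282.0, 382.0], [258.0, 249.0], [372.0, 248.0], [240.0, 289.0], [389.0, 288.0], [381.0, 410.0], [249.0, 410.0]]
[ 0.0015  0.0012 -0.0007 10.181  -0.8063] [[ 3.9274 17.478 ]
 [ 2.3935 18.1957]
 [ 2.1127  1.3933]
 [ 3.7148  0.7824]
 [ 0.443   2.8401]
 [ 1.6363  1.4386]
 [ 1.3032 15.3184]
 [ 1.1325 13.6712]
 [ 5.124   1.6411]
 [ 5.6935  2.8181]]
```

```bash
python3 - <<'E'
from h import *
from scipy.optimize import least_squares
np.set_printoptions(precision=4,suppress=True)
c=cam("wrist"); o=bot.get_obs(); t=np.array(o["ee_pos"])
s=np.array([[-1,1],[1,1],[1,-1],[-1,-1]])
def P(p):
    R=Ro.from_euler("xz",[p[2],87+p[3]-90],degrees=True).as_matrix()
    L=np.vstack([np.c_[s*.011,np.full(4,.04)],[[-.023,.023,0],[.023,.023,0]],[[.023,-.023,.04],[-.023,-.023,.04]]])
    return px(c,t+[p[0],p[1],-.0142]+L@R.T)
obs=np.array([[281,323],[356,323],[352,388],[283,388],[261,251],[379,251],[386,414],[249,414]])
r=least_squares(lambda p:(P(p)-obs).ravel(),[0]*4,x_scale=[.001,.001,1,1]);print(r.x,r.fun.reshape(-1,2))
E
```

```text
[ 0.001  -0.0016 -1.7902 -0.5724] [[ 2.9046  1.7301]
 [-2.4532  2.3464]
 [-0.9228 -3.2325]
 [ 2.0087 -3.7906]
 [ 1.2588  0.6357]
 [-3.5622  1.697 ]
 [-1.3887  0.2958]
 [ 1.7409 -0.8096]]
```

```bash
python3 -m inch '[[0,-2,1,0],[0.2,-5,2,0],[0.4,-8,2,0],[0.6,-12,2,0],[0.8,-16,2,-4],[1,-20,2,-8],[1.3,-24,2,-12],[1.5,-28,2,-15]]' && python3 -m inch '[[0.2,-4,0,0],[0.4,-8,0,0],[0.5,-11,0,0],[0.6,-14,0,0],[0.7,-15.5,0,0],[0.7,-16,0,0],[0.7,-16,0,0],[0.7,-16,0,0]]'
```

```text
time: 15.0
ee_pos: [0.5905, -0.093, 0.2527]
tcp_rot: [-179.9, 0.0, 71.9]
wrist_force: [0.5, 0.3, -7.4]
opening: 0.0447
grasp_force: 103.7
time: 16.0
ee_pos: [0.5982, -0.2503, 0.2538]
tcp_rot: [180.0, -0.0, 72.1]
wrist_force: [-0.6, -0.4, -7.4]
opening: 0.0446
grasp_force: 103.9
```

```bash
python3 -m inch '[[0.1,-0.15,-1,0],[0.1,-0.15,-2,0],[0.1,-0.15,-3,0],[0.1,-0.15,-3.5,0],[0.1,-0.15,-4,0],[0.1,-0.15,-4.4,0],[0.1,-0.15,-4.8,0],[0.1,-0.15,-4.8,0]]'
python3 - <<'E'
from h import *
np.set_printoptions(precision=4,suppress=True)
o=bot.get_obs();print(o["ee_pos"],o["tcp_rot"],o["torque"],o["wrist_force"])
a=cam("side")["img"][180:340,340:500];b=cam("scene")["img"][110:270,180:340]
cv2.imwrite("pics/c5.png",cv2.resize(np.hstack([a,b]),(800,400),interpolation=2)[...,::-1])
E
```

```text
time: 17.0
ee_pos: [0.599, -0.2527, 0.2053]
tcp_rot: [-180.0, 0.0, 72.0]
wrist_force: [-0.1, -0.2, -6.1]
opening: 0.0448
grasp_force: 103.8
[ 0.599  -0.2527  0.2053] [-179.9749    0.       71.9951] [0.0615 0.0535 0.0059] [-0.1164 -0.2446 -6.1329]
```

View pics/c5.png

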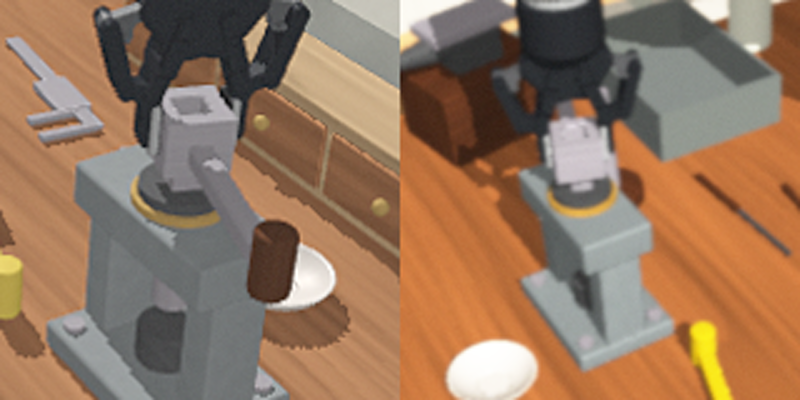

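The hub is over the spindle square with almost no contact force, so I continue down slowly.

```bash
python3 -m inch '[[0,0,-0.2,0],[0,0,-0.4,0],[0,0,-0.6,0],[0,0,-0.8,0],[0,0,-1,0],[0,0,-1,0],[0,0,-1,0],[0,0,-1,0]]'
```

```text
time: 18.1
ee_pos: [0.5992, -0.2527, 0.1957]
tcp_rot: [180.0, 0.0, 72.0]
wrist_force: [0.3, 0.2, -7.0]
opening: 0.0446
grasp_force: 107.5
```

No resistance at 10 mm engaged. Now the last stretch.

```bash
python3 -m inch '[[0,0,-0.2,0],[0,0,-0.4,0],[0,0,-0.6,0],[0,0,-0.8,0],[0,0,-0.95,0],[0,0,-1.05,0],[0,0,-1.1,0],[0,0,-1.1,0]]'
```

```text
time: 19.1
ee_pos: [0.5991, -0.2526, 0.1852]
tcp_rot: [180.0, 0.0, 72.0]
wrist_force: [-1.5, 1.8, -1.5]
opening: 0.0449
grasp_force: 108.5
```

```bash
python3 -m inch '[[0,0,-0.05,0],[0,0,-0.1,0],[0,0,-0.1,0],[0,0,-0.1,0],[0,0,-0.1,0],[0,0,-0.1,0],[0,0,-0.1,0],[0,0,-0.1,0]]'
```

```text
time: 20.1
ee_pos: [0.5991, -0.2527, 0.1852]
tcp_rot: [179.9, 0.0, 72.0]
wrist_force: [-4.5, 1.8, 6.6]
opening: 0.0446
grasp_force: 109.5
```

It reaches a firm stop at the expected height, so I release and retreat.

```bash
python3 -m inch '[[0,0,0.1,0],[0,0,0.1,0],[0,0,0.1,0],[0,0,0.1,0],[0,0,0.1,0],[0,0,0.1,0],[0,0,0.1,0],[0,0,0.1,0]]' 8 && python3 -m inch '[[0,0,1,0],[0,0,3,0],[0,0,6,0],[0,0,10,0],[0,2,12,0],[0,5,12,0],[0,5,12,0],[0,5,12,0]]'
python3 - <<'E'
from h import *
np.set_printoptions(precision=4,suppress=True)
c=cam("side");a=c["img"][180:340,340:500];d=cam("scene");b=d["img"][110:270,180:340]
i=np.ascontiguousarray(np.hstack([a,b]))
cv2.imwrite("pics/c6.png",cv2.resize(i,(800,400),interpolation=2)[...,::-1])
a=np.radians(72);s=np.array([[1,1],[1,-1],[-1,-1],[-1,1]])*.023;R=np.array([[np.cos(a),-np.sin(a)],[np.sin(a),np.cos(a)]])
P=s@R.T+[.599,-.2525]
f=400/160
for z in(.171,.211): print(z,np.round((px(c,np.c_[P,np.full(4,z)])-[340,180])*f).tolist(),np.round((px(d,np.c_[P,np.full(4,z)])-[180,110])*f+[400,0]).tolist())
E
```

```text
time: 21.1
ee_pos: [0.5991, -0.2527, 0.1846]
tcp_rot: [-180.0, 0.0, 72.0]
wrist_force: [0.4, 0.7, -0.4]
opening: 0.0797
grasp_force: 0.0
time: 22.1
ee_pos: [0.5991, -0.203, 0.3048]
tcp_rot: [180.0, 0.0, 72.0]
wrist_force: [-0.0, -0.3, 0.0]
opening: 0.0803
grasp_force: 0.0
0.171 [[142.0, 166.0], [207.0, 160.0], [230.0, 197.0], [162.0, 203.0]] [[606.0, 193.0], [559.0, 201.0], [553.0, 173.0], [599.0, 167.0]]
0.211 [[146.0, 116.0], [212.0, 110.0], [236.0, 145.0], [167.0, 152.0]] [[603.0, 159.0], [554.0, 166.0], [548.0, 139.0], [595.0, 133.0]]
```

View pics/c6.png

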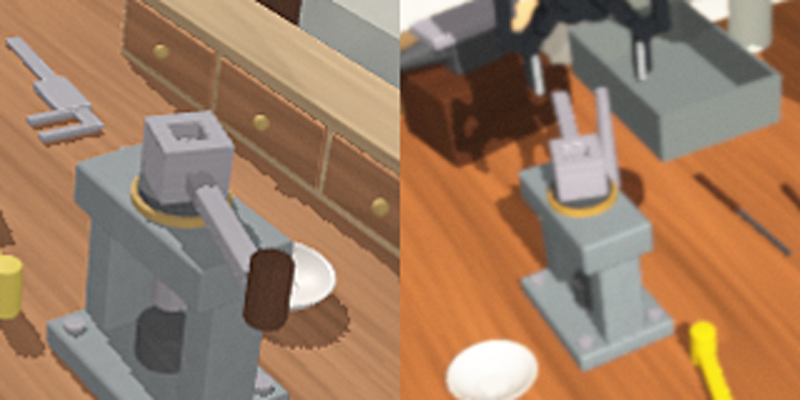

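The hub sits flat on the collar, with its corners at crop (145,117), (232,145) and (160,208). These match the seated projection, and the gripper is clear. I'm handing it in.

```bash
python3 -c "
from workcell import bot
print(bot.job_done())"
```

```text
the job is handed in; nothing more can be done
None
```

The crank handle was drawn out of its bay, released on the bench, then re-gripped by its hub and fitted fully home on the press spindle, same way up; I handed the job in at about 22 s with the gripper clear (the hand-in returned no verdict).

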